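# Turn the tipper turntable to the fuel depot and empty it

## Task

The toy turntable carries a tipping skip with three wooden barrels in it: turn the turntable until it clicks into the notch where the skip's spout faces the open wooden fuel depot, not the storage drawer. Then tip the skip by its rear handle so that all three barrels slide into the depot, and lower the skip back upright by the handle without letting it drop, the turntable still in its notch. Leave the monorail car, the glass dome and the signal lamp standing where they are.

Things in the scene. Friction and masses are not known exactly. Their poses are not given: they have to be found in the camera images.
- plinth: fixed round wooden base of the turntable, 242 mm across, 18 mm high; origin at the centre of its underside on the table, z up along the turning axis. Its own +y and -y sides are where the depot and the drawer unit stand. A steel block with the spring ball of the detent sits on its -x edge (reaches 180 mm from the axis, 34 mm high)
- turntable (a joint): turn of the disc (230 mm across, top 32 mm high), rad, counter-clockwise from above; 0: spout along the plinth's +x. Notches at +1.571 (spout to the plinth's +y) and -1.571; stops at +-1.81. A spring ball snaps between two ribs: about 10 N at a post, felt from 0.13 rad before the notch; within 0.06 rad it pulls itself in; pushed on past it, it climbs out again
- post_left (a point): top of the upright wooden turning post on the disc's left side (disc frame 0, +103 mm), 24 mm thick with a 30 mm ball top, free from 32 to 152 mm above the table; the point is the very top. The skip's side is 38 mm from the post's axis
- post_right (a point): top of the like post on the disc's right side (disc frame 0, -103 mm)
- mouth (a point): point on the disc under the middle of the skip's spout lip, 145 mm in front of the turning axis, 108 mm above the table; it overhangs the depot's near wall when lined up
- skip (a joint): tip of the aluminium skip about its front hinge, rad: 0 upright on its rest, up to 1.75 tipped forward over the spout; falls back if let go. An open trough 200 mm long, 130 mm wide (120 inside), when upright floor 50 mm and rim 110 mm above the table, the front a chute rising at 32 deg to the spout
- skip_hinge (a point): middle of the skip's hinge axis: 135 mm in front of the turning axis, 108 mm above the table; the axis is horizontal, along the disc's left-right
- skip_handle (a point): middle of the skip's handle, a round steel bar 12 mm thick and 100 mm long, parallel to the hinge, 60 mm behind the turning axis and 150 mm above the table when upright (200 mm from the hinge); nothing within 40 mm below it. Pinched from above it can swing round in the fingers while the skip tips
- depot: fixed wooden fuel depot: open bin 192 (x) by 164 (y) by 60 mm high with walls 8 mm thick, floor 8 mm, small gable ends up to 100 mm on its two x ends; origin at the centre of its underside, 206 mm from the turntable's axis on the plinth's +y or -y side
- drawer: fixed closed white plastic storage drawer unit 192 by 164 by 60 mm with a spring latch; origin at the centre of its underside, across the turntable from the depot
- barrel1_mid (a point): middle of loose wooden barrel 1, 36 mm thick and 60 mm long, about 40 g; starts upright in the skip
- barrel2_mid (a point): middle of loose wooden barrel 2, 36 mm thick and 60 mm long, about 40 g; starts upright in the skip
- barrel3_mid (a point): middle of loose wooden barrel 3, 36 mm thick and 60 mm long, about 40 g; starts upright in the skip
- monorail: loose purple plastic monorail car, 160 mm long (its x), 52 wide, 60 high, beyond the turntable; origin at the centre of its underside
- dome: loose clear glass dome on a wooden foot, 110 mm across, 123 mm high, beyond the turntable; origin at the centre of its underside
- lamp: loose stainless steel signal lamp, foot 64 mm across, 169 mm high; origin at the centre of its underside
Mind the look-alikes: they are no part of the job. Leave any red look-alike of the part that bears barrel3_mid alone.

How it is judged:
By the outcome, as a careful person would: the job done as asked, in the order asked, and still so for the second after the job is handed in, with the robot touching nothing.
It also fails if it takes over 67 s, if anything falls off the work surface, if the arm or the gripper's body presses on something with over 40 N, if the wrist force passes 120 N, or if a joint passes its speed limit or range.

## Robot

A 6-joint arm with a two-finger parallel gripper is mounted at the origin on the work surface. World frame = base frame: x ahead of the robot, y to its left, z up, the work surface at z = 0. Lengths are in m, angles in rad, forces in N, time in s.
With the tool pointing down it reaches from about 0.375 to 0.9 m from the base axis. Payload 3.1 kg.
Tool frame: the origin (TCP) lies between the finger pads; the fingertips stand 8 mm ahead of it and the grasp point (between the pads) lies 11 mm behind it; z points along the fingers, y is the line along which they close (so a half turn about z gives the same grasp; the last joint's range is limited). The gripper opens to 87 mm and grips with 3 to 60 N. Pads are 19 mm wide; open, the fingers measure 117 mm over their backs; the gripper's body (75 mm by 190 mm) begins 51 mm behind the grasp point.
Start: joints at [1.155, 0.527, 1.433, -0, 1.181, -0.178], TCP at [0.147, 0.607, 0.231] pointing down, gripper open.
Joint ranges: [-3.08, 3.08], [-0.75, 2.2], [0.22, 2.44], [-1.43, 4.57], [0, 2.65], [-2.85, 2.85]. Speed limits (rad/s): [2.79, 2.79, 3.14, 3.14, 3.14, 3.14].

## Interface

Orientations are given as a unit quaternion [x, y, z, w].
In Python, from rig import robot gives the robot as it stands.
- The arm moves only by the tool move_arm, never from a script. Its argument "motion" is text: rows parted by semicolons, each of 5 numbers parted by spaces: the opening, from -1 (shut) to 1 (fully open), then the shift along the tool's x, y, z normalised to -1 to 1, where 1 is 0.2 m, then the turn about the tool's z normalised to -1 to 1, where 1 is pi rad. A call has 1 to 12 rows; each row is the pose to reach, as a shift and turn from the pose commanded when the call began, along the tool's axes at that moment, turning the shorter way round; what a row does not reach only later rows make up. A row lasts 1/12 s, in which the tool goes at most 41.7 mm and 7.16 degrees, less where a joint would pass 70% of its speed; a pose out of reach is approached as far as the arm can. A call with a number of a shift or a turn outside -1 to 1 is refused whole. A call with a gripper value outside its range is refused whole. The fingers move at their own pace and stop on an object; "newtons" is the grip in N (left out, the last holds). Time passes only in rows, so rows that repeat a pose let the fingers close. It gives the time, the measured TCP pose, the force, the opening and the grip force at its end, in the units of the state.
- robot.get_obs(): the state, without advancing time (a new reading comes with each control period).
- robot.camera(name): name is "scene" or "top"; returns (picture, depth): 384x512x3 uint8, red, green, blue; 384x512 float32, m along the optical axis (not along the pixel's ray), 0 where there is no reading.
- robot.camera_model(name): a dict with "mtx" (3x3 intrinsics, pixels), "position" and "attitude" of the camera in the world. Camera axes: x right, y down, z forward; pixel columns grow to the right and rows downward; lengths in m; the calibration is good to about 2 mm. A picture is of the moment at which its call begins. camera_model takes no time and is no camera call.
- robot.hand_in(): hands the job in; it is judged then, once.
The state is a dict: "time": time; "q": joint angles; "joint_velocities": joint speeds; "joint_torque": joint torques, N m; "position": TCP position; "tool_rot": TCP orientation; "ft_force": force on the tool from outside, world axes, zero at the start; "moment": the same for the moment, N m; "grip_width": finger opening in m; "grip_force": force on a finger pad.
Only numpy, scipy, OpenCV 4.12 (cv2) and the standard library are available. Lean on these libraries where they do the work, as an engineer would, in place of code of your own. Each camera call takes 0.05 s, during which the arm holds its last target. There are 200 camera calls.

## Working session

There is one attempt and no reset: what is moved stays moved. The work goes in short steps, Python scripts to look and compute and a tool call to move; the robot and the scene stay as the last step left them, time stands still between calls to the robot, and variables do not carry over. Pictures are saved under pics/ and viewed, at most 10 in all, crops included, and the job is handed in when it is done.

Besides the shell and the picture viewer there is one more tool, called after "Emit:" in YAML: its name, and indented under it one key for each argument. move_arm: Moves the arm, as the interface text tells. Its arguments: {"type":"object","properties":{"motion":{"type":"string"},"newtons":{"type":"number"}},"required":["motion"]}

```bash
mkdir -p pics; cat > h.py <<'E'
import numpy as np,cv2
from rig import robot
from scipy.spatial.transform import Rotation as R
def snap(n,f):
    p,d=robot.camera(n); cv2.imwrite(f'pics/{f}.png',p[:,:,::-1]); np.save(f'pics/{f}.npy',d); return p,d
def cam(n):
    m=robot.camera_model(n); a=np.array(m['attitude'])
    Rm=a if a.shape==(3,3) else R.from_quat(a).as_matrix()
    return np.array(m['mtx']),np.array(m['position']),Rm
def pt(n,d,u,v,z=None):
    K,p,Rm=cam(n); r=Rm@np.linalg.inv(K)@np.array([u,v,1.])
    if z is not None: return p+r*(z-p[2])/r[2]
    return p+r*d[int(v),int(u)]
E
python3 - <<'E'
from h import *
for n in('scene','top'):
    p,d=snap(n,n+'0'); print(robot.camera_model(n))
    cv2.imwrite(f'pics/{n}0b.png',cv2.resize(p[:,:,::-1],(800,600),interpolation=cv2.INTER_CUBIC))
print(robot.get_obs())
E
```

```text
{'mtx': array([[372.54702388,   0.        , 256.92125093],
       [  0.        , 372.54702388, 184.72633299],
       [  0.        ,   0.        ,   1.        ]]), 'position': array([ 1.00578219, -0.34365436,  0.73753934]), 'attitude': array([ 0.84476466,  0.37302322, -0.15589801, -0.35060257])}
{'mtx': array([[360.67645193,   0.        , 262.02900025],
       [  0.        , 360.67645193, 190.24232127],
       [  0.        ,   0.        ,   1.        ]]), 'position': array([0.5088257 , 0.06981589, 0.90273672]), 'attitude': array([ 0.7129747 , -0.7007795 ,  0.01105166, -0.02128443])}
{'time': 0.1, 'q': array([ 1.15448735e+00,  5.28348410e-01,  1.43378257e+00,  5.17935775e-06,
        1.18140272e+00, -1.78489765e-01]), 'joint_velocities': array([-1.52911516e-03, -9.56196256e-04, -2.73390308e-03, -2.70415371e-04,
        7.07629382e-04,  4.61468423e-05]), 'joint_torque': array([-6.95738290e-04, -4.40984845e+01, -1.77150339e+01,  6.34276355e-02,
        5.33607393e-02, -2.42322233e-05]), 'position': array([0.14693729, 0.60681525, 0.22968204]), 'tool_rot': array([ 1.18630505e-01,  9.92937995e-01, -9.27219521e-04, -2.86687448e-04]), 'ft_force': array([ 0.29442966,  0.06040644, -0.06778001]), 'moment': array([ 0.02015748, -0.02021172, -0.03464629]), 'grip_force': 0.0, 'grip_width': 0.08692550074879075}
```

View pics/scene0b.png

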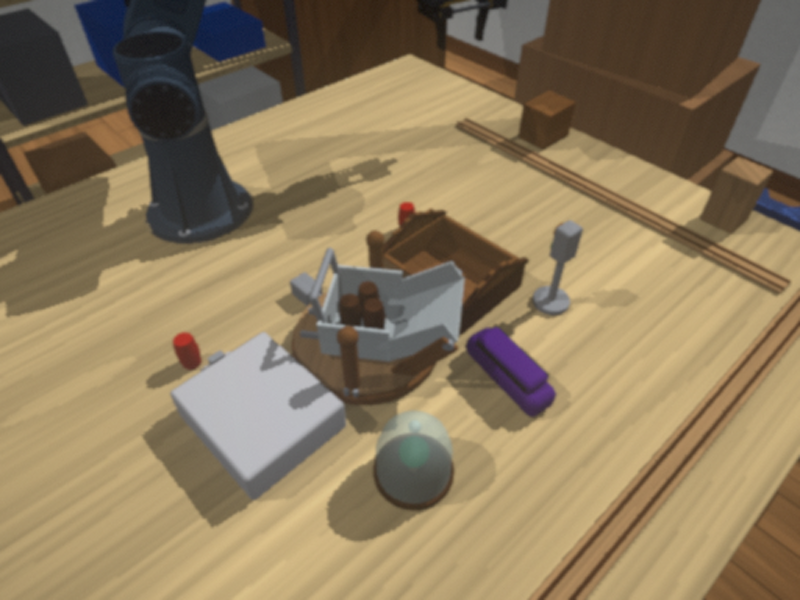

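View pics/top0b.png

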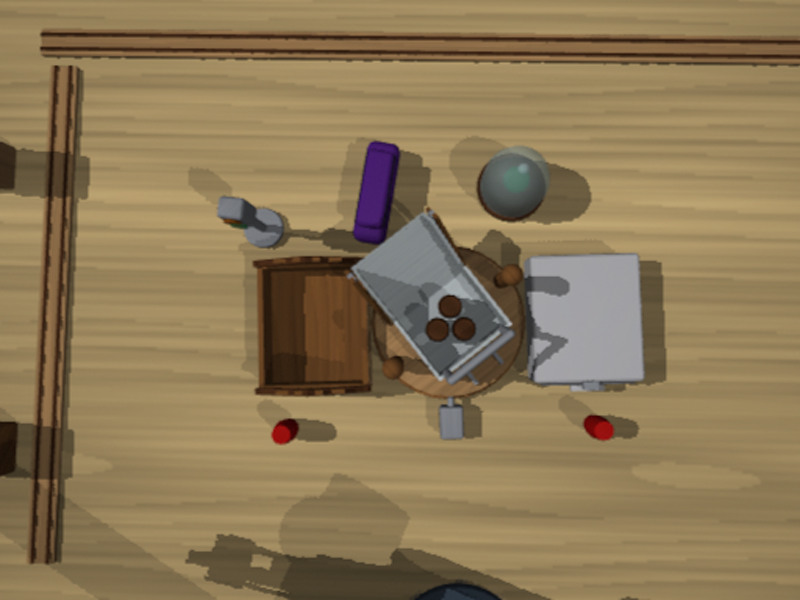

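The scene view shows the skip with three dark barrels, depot on the robot's left (+y), and drawer on the right. In the top view the depot is at about (314,326), post_left at (393,367), post_right at (510,274), and the spout points up-left. The detent block is at (452,420), on the robot side. I need a counter-clockwise turn to face +y.

```bash
python3 - <<'E'
from h import *
p=cv2.imread('pics/top0.png'); d=np.load('pics/top0.npy')
cv2.imwrite('pics/crop0.png',cv2.resize(p[125:265,215:355],(600,600),interpolation=cv2.INTER_CUBIC))
s=1.5625
def b(u,v):return pt('top',d,u/s,v/s).round(4)
for nm,u,v in [('pl',393,367),('pr',510,274),('hand',478,355),('block',452,420),('lamp',232,208),('dome',512,183),('mono',376,195),('drawerTL',532,258),('drawerBR',638,380)]: print(nm,b(u,v))
# 3D plinth-level: post-ball points from depth >0.125
ys,xs=np.mgrid[125:265,215:355]
K,c,Rm=cam('top')
r=np.stack([(xs-K[0,2])/K[0,0],(ys-K[1,2])/K[1,1],np.ones(xs.shape)],-1)*d[125:265,215:355,None]
P=c+r@Rm.T
m=((P[...,2]>.122)&(d[125:265,215:355]>0)).astype(np.uint8)
n,l,st,ce=cv2.connectedComponentsWithStats(m)
for i in range(1,n):
    if st[i,4]>5: q=P[l==i]; print(st[i],q.mean(0).round(4),q.min(0).round(4),q.max(0).round(4))
E
```

```text
pl [0.45   0.1012 0.1506]
pr [ 0.5766 -0.0529  0.1497]
hand [ 0.4679 -0.0116  0.1491]
block [0.3619 0.0144 0.0332]
lamp [0.6569 0.3181 0.1652]
dome [ 0.7108 -0.0618  0.1052]
mono [0.7015 0.1357 0.0583]
drawerTL [ 0.6097 -0.101   0.0558]
drawerBR [ 0.4305 -0.2578  0.0599]
[57 13 13 16 53] [0.6423 0.0477 0.1313] [0.6261 0.0352 0.1223] [0.6587 0.0617 0.1423]
[106  44  14  14 157] [ 0.5766 -0.0564  0.1456] [ 0.5634 -0.0706  0.1348] [ 0.5912 -0.0431  0.1522]
[12 49 13 15 46] [0.5633 0.1438 0.1315] [0.5484 0.1313 0.1222] [0.5784 0.158  0.1415]
[ 70  84  45  38 338] [ 0.4663 -0.0149  0.1516] [ 0.4283 -0.0589  0.1227] [0.5063 0.0306 0.1587]
[ 30 104  14  14 156] [0.4479 0.1012 0.1458] [0.4343 0.0879 0.1372] [0.4614 0.1155 0.1526]
```

View pics/crop0.png

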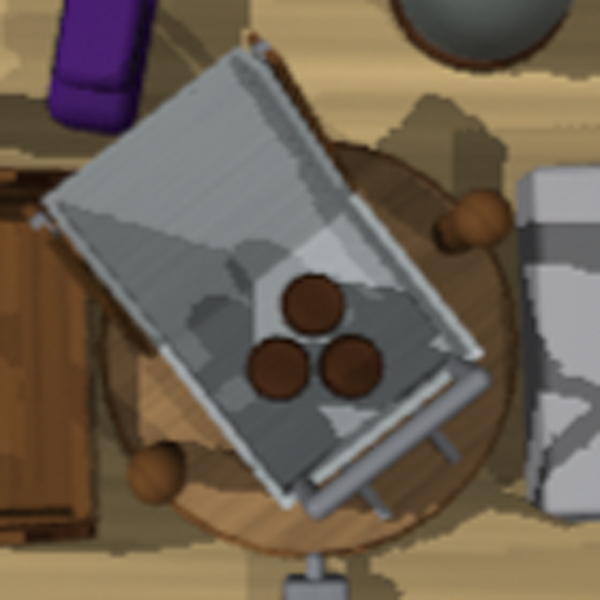

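```bash
python3 - <<'E'
from h import *
d=np.load('pics/top0.npy'); K,c,Rm=cam('top')
ys,xs=np.mgrid[0:384,0:512]
r=np.stack([(xs-K[0,2])/K[0,0],(ys-K[1,2])/K[1,1],np.ones(xs.shape)],-1)*d[...,None]
P=c+r@Rm.T
def reg(x0,x1,y0,y1,z0,z1):
    m=(P[...,0]>x0)&(P[...,0]<x1)&(P[...,1]>y0)&(P[...,1]<y1)&(P[...,2]>z0)&(P[...,2]<z1); return P[m]
for nm,a in dict(drawer=(.3,.7,-.35,-.09,.05,.07),depot=(.3,.7,.145,.4,.05,.11),block=(.3,.385,-.1,.1,.025,.05)).items():
    q=reg(*a); print(nm,len(q),cv2.minAreaRect(q[:,:2].astype(np.float32)),q.min(0).round(3),q.max(0).round(3))
q=reg(.4,.7,-.35,-.09,.05,.07); 
# drawer near edge y by x
bins=np.arange(.44,.61,.01); f=[(x,q[abs(q[:,0]-x)<.005][:,1].max(),q[abs(q[:,0]-x)<.005][:,1].min()) for x in bins]
f=np.array(f); print(np.polyfit(f[:,0],f[:,1],1),np.polyfit(f[:,0],f[:,2],1))
o=robot.get_obs(); print(R.from_quat(o['tool_rot']).as_matrix().round(3))
E
```

```text
drawer 6033 ((0.5220603942871094, -0.183634951710701), (0.3635011911392212, 0.16567137837409973), 3.394197463989258) [ 0.341 -0.268  0.05 ] [ 0.7   -0.091  0.07 ]
depot 1864 ((0.5115886330604553, 0.22558023035526276), (0.3656417429447174, 0.17807655036449432), 3.178353786468506) [0.326 0.145 0.05 ] [0.699 0.323 0.11 ]
block 318 ((0.35823187232017517, 0.014849524945020676), (0.052379000931978226, 0.03374017775058746), 0.9672431349754333) [ 0.332 -0.002  0.026] [0.384 0.032 0.037]
[ 0.04538601 -0.1257627 ] [ 0.04408708 -0.28723787]
[[-0.972  0.236 -0.001]
 [ 0.236  0.972 -0.002]
 [ 0.    -0.002 -1.   ]]
```

Emit:
move_arm:
  motion: "1 -0.07 -0.066 0 0;1 -0.2 -0.19 0 0;1 -0.957 -0.905 0 0;1 -0.957 -0.905 0 0;1 -0.957 -0.905 0 0;1 -0.957 -0.905 0 0;1 -0.957 -0.905 0 0;1 -0.957 -0.905 0 0"

```text
time: 0.77
position: [0.2935, 0.381, 0.2302]
tool_rot: [0.122, 0.993, -0.002, 0.0]
ft_force: [-0.3, -0.4, -0.1]
grip_width: 0.0871
grip_force: 0.0
```

Emit:
move_arm:
  motion: "1 -0.957 -0.905 0 0;1 -0.957 -0.905 0 0;1 -0.957 -0.905 0 0;1 -0.957 -0.905 0 0;1 -0.957 -0.905 0 0;1 -0.957 -0.905 0 0;1 -0.957 -0.905 0 0"

```text
time: 1.35
position: [0.4374, 0.1618, 0.2307]
tool_rot: [0.121, 0.993, -0.0, 0.002]
ft_force: [1.0, 0.6, 0.1]
grip_width: 0.0874
grip_force: 0.0
```

Emit:
move_arm:
  motion: "1 -0.957 -0.905 0 0.206;1 -0.957 -0.905 0 0.206;1 -0.957 -0.905 0 0.206;1 -0.957 -0.905 0 0.206;1 -0.957 -0.905 0 0.206;1 -0.957 -0.905 0 0.206;1 -0.957 -0.905 0 0.206;1 -0.957 -0.905 0 0.206;1 -0.957 -0.905 0 0.206"

```text
time: 2.1
position: [0.5768, -0.0553, 0.2298]
tool_rot: [0.429, 0.903, 0.0, -0.001]
ft_force: [0.1, 0.4, -0.1]
grip_width: 0.0869
grip_force: 0.0
```

Emit:
move_arm:
  motion: "1 0 0 0.2 0;1 0 0 0.4 0;1 0 0 0.55 0;1 0 0 0.63 0;1 0 0 0.63 0;-1 0 0 0.63 0;-1 0 0 0.63 0;-1 0 0 0.63 0;-1 0 0 0.63 0;-1 0 0 0.63 0;-1 0 0 0.63 0;-1 0 0 0.63 0"
  newtons: 25

```text
time: 3.1
position: [0.5776, -0.0557, 0.1051]
tool_rot: [0.428, 0.904, 0.0, 0.0]
ft_force: [-0.2, 0.1, -0.4]
grip_width: 0.0484
grip_force: 0.0
```

Emit:
move_arm:
  motion: "-1 0 0 0 0;-1 0 0 0 0;-1 0 0 0 0;-1 0 0 0 0;-1 0 0 0 0;-1 0 0 0 0;-1 0 0 0 0"

```text
time: 3.68
position: [0.5774, -0.0556, 0.1046]
tool_rot: [0.428, 0.904, 0.0, 0.0]
ft_force: [-0.3, -0.5, 0.3]
grip_width: 0.0285
grip_force: 24.9
```

```bash
python3 -c "
import numpy as np
for D,n in((.75,12),(.182,6)):
    print(';'.join('-1 %.4f %.4f 0 %.4f'%(.515*(1-np.cos(a)),.515*np.sin(a),-a/np.pi) for a in np.linspace(0,D,n+1)[1:]))"
```

```text
-1 0.0010 0.0322 0 -0.0199;-1 0.0040 0.0642 0 -0.0398;-1 0.0090 0.0960 0 -0.0597;-1 0.0160 0.1274 0 -0.0796;-1 0.0249 0.1583 0 -0.0995;-1 0.0358 0.1886 0 -0.1194;-1 0.0485 0.2182 0 -0.1393;-1 0.0630 0.2469 0 -0.1592;-1 0.0793 0.2747 0 -0.1790;-1 0.0974 0.3013 0 -0.1989;-1 0.1170 0.3268 0 -0.2188;-1 0.1382 0.3510 0 -0.2387
-1 0.0002 0.0156 0 -0.0097;-1 0.0009 0.0312 0 -0.0193;-1 0.0021 0.0468 0 -0.0290;-1 0.0038 0.0623 0 -0.0386;-1 0.0059 0.0778 0 -0.0483;-1 0.0085 0.0932 0 -0.0579
```

Emit:
move_arm:
  motion: "-1 0.001 0.032 0 -0.02;-1 0.004 0.064 0 -0.04;-1 0.009 0.096 0 -0.06;-1 0.016 0.127 0 -0.08;-1 0.025 0.158 0 -0.1;-1 0.036 0.189 0 -0.119;-1 0.049 0.218 0 -0.139;-1 0.063 0.247 0 -0.159;-1 0.079 0.275 0 -0.179;-1 0.097 0.301 0 -0.199;-1 0.117 0.327 0 -0.219;-1 0.138 0.351 0 -0.239"

```text
time: 4.68
position: [0.6147, 0.0103, 0.1046]
tool_rot: [0.066, 0.998, -0.0, 0.0]
ft_force: [0.7, -0.6, 0.1]
grip_width: 0.0283
grip_force: 25.0
```

Emit:
move_arm:
  motion: "-1 0 0.016 0 -0.01;-1 0.001 0.031 0 -0.019;-1 0.002 0.047 0 -0.029;-1 0.004 0.062 0 -0.039"

```text
time: 5.02
position: [0.615, 0.0185, 0.1045]
tool_rot: [0.004, 1.0, -0.004, -0.0]
ft_force: [-1.7, -19.3, -0.5]
grip_width: 0.0287
grip_force: 25.0
```

Emit:
move_arm:
  motion: "-1 0.001 0.016 0 -0.01;-1 0.002 0.031 0 -0.019;-1 0.002 0.031 0 -0.019;-1 0.002 0.031 0 -0.019;-1 0.002 0.031 0 -0.019"

```text
time: 5.43
position: [0.6147, 0.0289, 0.1045]
tool_rot: [-0.025, 1.0, -0.0, 0.0]
ft_force: [0.2, 0.3, 0.3]
grip_width: 0.0287
grip_force: 25.0
```

Felt the detent climb (−19 N), then zero force, which matches the notch angle. Release and lift, then look.

Emit:
move_arm:
  motion: "1 0 0 0 0;1 0 0 0 0;1 0 0 0 0;1 0 0 0 0;1 0 0 0 0;1 0 0 0 0;1 0 0 0 0;1 0 0 -0.2 0;1 0 0 -0.4 0;1 0 0 -0.6 0;1 0 0 -0.75 0;1 0 0 -0.75 0"

```text
time: 6.43
position: [0.619, 0.0284, 0.2624]
tool_rot: [-0.024, 1.0, -0.001, 0.008]
ft_force: [1.3, -0.6, -0.3]
grip_width: 0.0862
grip_force: 0.0
```

```bash
python3 - <<'E'
from h import *
p,d=snap('scene','scene1'); cv2.imwrite('pics/scene1b.png',cv2.resize(p[100:340,90:410,::-1],(800,600),interpolation=cv2.INTER_CUBIC))
p,d=snap('top','top1'); K,c,Rm=cam('top')
ys,xs=np.mgrid[0:384,0:512]
r=np.stack([(xs-K[0,2])/K[0,0],(ys-K[1,2])/K[1,1],np.ones(xs.shape)],-1)*d[...,None]
P=c+r@Rm.T
def f(x0,x1,y0,y1,z0,z1):
    m=(P[...,0]>x0)&(P[...,0]<x1)&(P[...,1]>y0)&(P[...,1]<y1)&(P[...,2]>z0)&(P[...,2]<z1); q=P[m]; print(len(q),q.mean(0).round(4),q.min(0).round(4),q.max(0).round(4),cv2.minAreaRect(q[:,:2].astype(np.float32)))
f(.37,.45,-.02,.06,.137,.16); f(.44,.6,-.09,.0,.14,.165)
o=robot.get_obs();print(o['position'],o['tool_rot'],o['q'])
E
```

```text
<stdin>:8: RuntimeWarning: Mean of empty slice.
  ret = um.true_divide(
Traceback (most recent call last):
ValueError: zero-size array to reduction operation minimum which has no identity
```

View pics/scene1b.png

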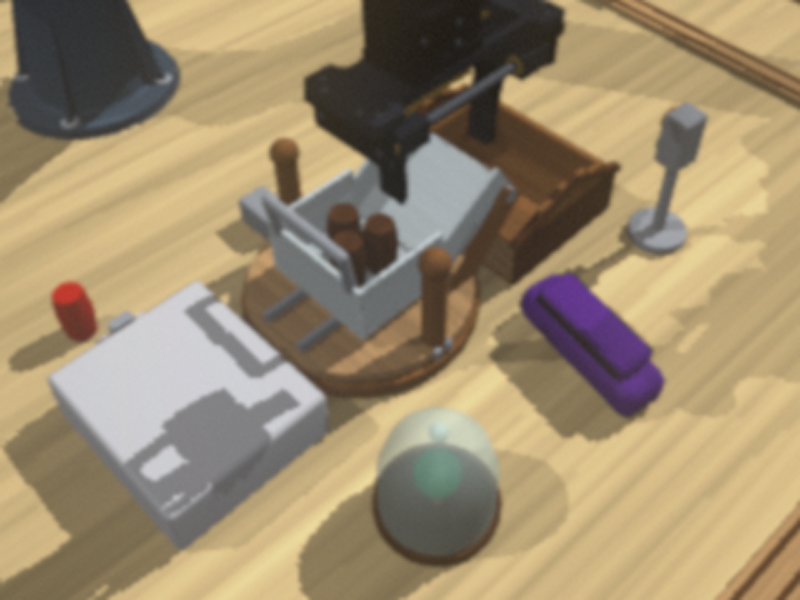

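The spout overhangs the depot. In the crop, post_left's ball is at (285,152), post_right's at (435,262), and the handle runs from (268,205) to (350,282).

```bash
python3 - <<'E'
from h import *
g=lambda u,v,z:pt('scene',None,90+u*.4,100+v*.4,z).round(4)
print(g(285,152,.138),g(435,262,.138),g(268,203,.153),g(348,278,.153))
a=g(435,262,.138)-g(285,152,.138);print(np.arctan2(a[1],a[0]))
print(robot.get_obs()['position'],robot.get_obs()['tool_rot'],robot.get_obs()['q'].round(2))
E
```

```text
[0.4115 0.0212 0.138 ] [0.6156 0.0307 0.138 ] [ 0.4721 -0.0407  0.153 ] [ 0.5897 -0.0442  0.153 ]
0.046512240477454975
[0.61537326 0.02877681 0.25630988] [-2.40038668e-02  9.99710138e-01 -2.70645222e-04  1.83895865e-03] [-0.13  0.49  1.43  0.    1.22 -1.75]
```

Emit:
move_arm:
  motion: "1 0.18 -0.1 0 0;1 0.35 -0.2 0 0;1 0.515 -0.3 0 0;1 0.515 -0.3 0 0;1 0.515 -0.3 0.15 0;1 0.515 -0.3 0.3 0;1 0.515 -0.3 0.45 0;1 0.515 -0.3 0.55 0;1 0.515 -0.3 0.578 0;1 0.515 -0.3 0.578 0"

```text
time: 7.37
position: [0.5128, -0.0354, 0.1363]
tool_rot: [-0.024, 1.0, 0.001, -0.003]
ft_force: [0.2, -0.8, -0.7]
grip_width: 0.0875
grip_force: 0.0
```

Emit:
move_arm:
  motion: "-1 0 0 0 0;-1 0 0 0 0;-1 0 0 0 0;-1 0 0 0 0;-1 0 0 0 0;-1 0 0 0 0;-1 0 0 0 0;-1 0 0 0 0;-1 0 0 0 0;-1 0 0 0 0;-1 0 0 0 0;-1 0 0 0 0"
  newtons: 20

```text
time: 8.37
position: [0.5147, -0.0361, 0.1389]
tool_rot: [-0.024, 1.0, -0.0, -0.0]
ft_force: [-0.6, -0.1, 0.7]
grip_width: 0.0153
grip_force: 0.0
```

Emit:
move_arm:
  motion: "-1 0 0 0 0;-1 0 0 0 0;-1 0 0 0 0"

```text
time: 8.62
position: [0.5146, -0.0354, 0.1389]
tool_rot: [-0.024, 1.0, 0.001, -0.0]
ft_force: [0.4, 3.1, 0.9]
grip_width: 0.0115
grip_force: 20.0
```

```bash
python3 -c "
import numpy as np
r=np.hypot(.195,.042);a0=np.arctan2(.042,.195)
P=lambda f:np.array([-r*np.cos(a0+f),-r*np.sin(a0+f)])
for s in (0,.4,.8,1.2,'b',1.6,1.2,.8,.4):
    if s=='b': print('back');sg=-1;continue
    sg=-1 if 'sg' in dir() and sg==-1 else 1
    print(s,';'.join('-1 0 %.3f %.3f 0'%tuple((P(s+sg*f)-P(s))/.2) for f in np.linspace(0,.4,13)[1:]))"
```

```text
0 -1 0 0.008 -0.032 0;-1 0 0.016 -0.064 0;-1 0 0.026 -0.096 0;-1 0 0.037 -0.128 0;-1 0 0.048 -0.159 0;-1 0 0.061 -0.190 0;-1 0 0.075 -0.220 0;-1 0 0.090 -0.250 0;-1 0 0.106 -0.279 0;-1 0 0.122 -0.307 0;-1 0 0.140 -0.336 0;-1 0 0.159 -0.363 0
0.4 -1 0 0.020 -0.027 0;-1 0 0.040 -0.053 0;-1 0 0.061 -0.079 0;-1 0 0.083 -0.103 0;-1 0 0.106 -0.127 0;-1 0 0.130 -0.151 0;-1 0 0.155 -0.173 0;-1 0 0.180 -0.195 0;-1 0 0.206 -0.216 0;-1 0 0.232 -0.236 0;-1 0 0.260 -0.255 0;-1 0 0.288 -0.273 0
0.8 -1 0 0.028 -0.017 0;-1 0 0.058 -0.033 0;-1 0 0.087 -0.049 0;-1 0 0.117 -0.063 0;-1 0 0.148 -0.076 0;-1 0 0.179 -0.088 0;-1 0 0.210 -0.099 0;-1 0 0.242 -0.109 0;-1 0 0.274 -0.118 0;-1 0 0.306 -0.126 0;-1 0 0.338 -0.133 0;-1 0 0.371 -0.139 0
1.2 -1 0 0.033 -0.005 0;-1 0 0.066 -0.008 0;-1 0 0.099 -0.011 0;-1 0 0.132 -0.012 0;-1 0 0.166 -0.012 0;-1 0 0.199 -0.012 0;-1 0 0.232 -0.010 0;-1 0 0.265 -0.007 0;-1 0 0.298 -0.003 0;-1 0 0.331 0.003 0;-1 0 0.364 0.009 0;-1 0 0.396 0.016 0
back
1.6 -1 0 -0.032 -0.007 0;-1 0 -0.065 -0.014 0;-1 0 -0.098 -0.019 0;-1 0 -0.131 -0.023 0;-1 0 -0.164 -0.026 0;-1 0 -0.197 -0.
[... 163 characters left out ...]
.065 0.013 0;-1 0 -0.098 0.021 0;-1 0 -0.130 0.030 0;-1 0 -0.161 0.040 0;-1 0 -0.193 0.051 0;-1 0 -0.223 0.063 0;-1 0 -0.254 0.076 0;-1 0 -0.284 0.091 0;-1 0 -0.314 0.106 0;-1 0 -0.343 0.122 0;-1 0 -0.371 0.139 0
0.8 -1 0 -0.028 0.018 0;-1 0 -0.055 0.037 0;-1 0 -0.082 0.057 0;-1 0 -0.108 0.078 0;-1 0 -0.133 0.099 0;-1 0 -0.157 0.122 0;-1 0 -0.181 0.145 0;-1 0 -0.204 0.169 0;-1 0 -0.226 0.194 0;-1 0 -0.248 0.220 0;-1 0 -0.268 0.246 0;-1 0 -0.288 0.273 0
0.4 -1 0 -0.019 0.028 0;-1 0 -0.036 0.056 0;-1 0 -0.053 0.084 0;-1 0 -0.069 0.114 0;-1 0 -0.084 0.143 0;-1 0 -0.098 0.174 0;-1 0 -0.110 0.204 0;-1 0 -0.122 0.235 0;-1 0 -0.133 0.267 0;-1 0 -0.143 0.299 0;-1 0 -0.151 0.331 0;-1 0 -0.159 0.363 0
```

Emit:
move_arm:
  motion: "-1 0 0.008 -0.032 0;-1 0 0.016 -0.064 0;-1 0 0.026 -0.096 0;-1 0 0.037 -0.128 0;-1 0 0.048 -0.159 0;-1 0 0.061 -0.19 0;-1 0 0.075 -0.22 0;-1 0 0.09 -0.25 0;-1 0 0.106 -0.279 0;-1 0 0.122 -0.307 0;-1 0 0.14 -0.336 0;-1 0 0.159 -0.363 0"

```text
time: 9.62
position: [0.5132, -0.0046, 0.2123]
tool_rot: [-0.024, 1.0, -0.001, 0.0]
ft_force: [0.9, 0.5, -4.6]
grip_width: 0.0111
grip_force: 20.0
```

Emit:
move_arm:
  motion: "-1 0 0.02 -0.027 0;-1 0 0.04 -0.053 0;-1 0 0.061 -0.079 0;-1 0 0.083 -0.103 0;-1 0 0.106 -0.127 0;-1 0 0.13 -0.151 0;-1 0 0.155 -0.173 0;-1 0 0.18 -0.195 0;-1 0 0.206 -0.216 0;-1 0 0.232 -0.236 0;-1 0 0.26 -0.255 0;-1 0 0.288 -0.273 0"

```text
time: 10.62
position: [0.5107, 0.0511, 0.2683]
tool_rot: [-0.024, 1.0, -0.003, 0.001]
ft_force: [-3.5, -8.8, 7.6]
grip_width: 0.011
grip_force: 20.0
```

```bash
python3 - <<'E'
from h import *
p,d=snap('scene','scene2'); cv2.imwrite('pics/scene2b.png',cv2.resize(p[100:340,90:410,::-1],(800,600),interpolation=cv2.INTER_CUBIC))
E
```

```text
(no output)
```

View pics/scene2b.png

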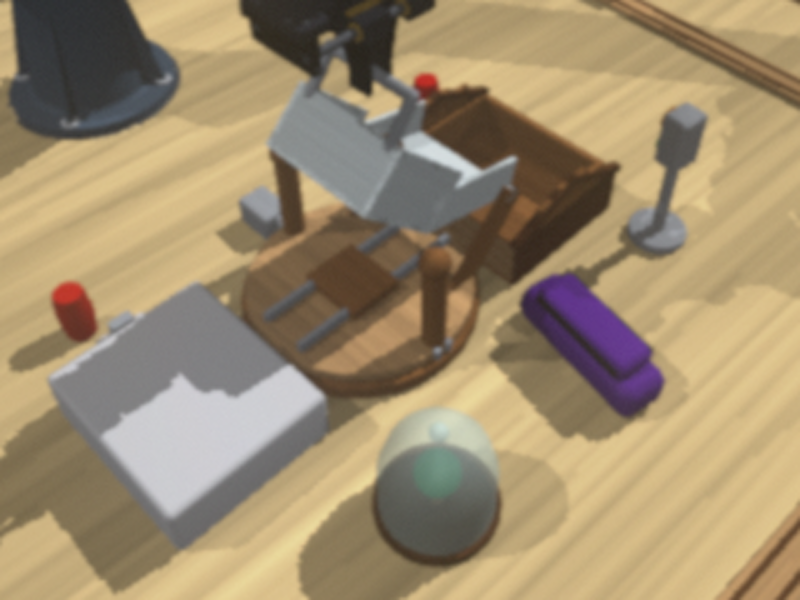

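The skip is tipped about 45° and held well, with the turntable unmoved. Continue to 1.2 and 1.6 rad.

Emit:
move_arm:
  motion: "-1 0 0.028 -0.02 0;-1 0 0.058 -0.038 0;-1 0 0.087 -0.055 0;-1 0 0.117 -0.07 0;-1 0 0.148 -0.083 0;-1 0 0.179 -0.095 0;-1 0 0.21 -0.106 0;-1 0 0.242 -0.116 0;-1 0 0.274 -0.125 0;-1 0 0.306 -0.133 0;-1 0 0.338 -0.14 0;-1 0 0.371 -0.146 0"

```text
time: 11.67
position: [0.5073, 0.1274, 0.297]
tool_rot: [-0.024, 1.0, -0.001, 0.001]
ft_force: [-0.3, -4.2, 4.9]
grip_width: 0.0113
grip_force: 20.0
```

Emit:
move_arm:
  motion: "-1 0 0.033 -0.005 0;-1 0 0.066 -0.008 0;-1 0 0.099 -0.011 0;-1 0 0.132 -0.012 0;-1 0 0.166 -0.012 0;-1 0 0.199 -0.012 0;-1 0 0.232 -0.01 0;-1 0 0.265 -0.007 0;-1 0 0.298 -0.003 0;-1 0 0.331 0.003 0;-1 0 0.364 0.009 0;-1 0 0.396 0.016 0"

```text
time: 12.67
position: [0.5031, 0.2071, 0.2916]
tool_rot: [-0.024, 1.0, -0.0, -0.0]
ft_force: [2.1, -1.6, 2.7]
grip_width: 0.0111
grip_force: 20.0
```

```bash
python3 - <<'E'
from h import *
p,d=snap('scene','scene3'); cv2.imwrite('pics/scene3b.png',cv2.resize(p[60:300,120:440,::-1],(800,600),interpolation=cv2.INTER_CUBIC))
E
```

```text
(no output)
```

View pics/scene3b.png

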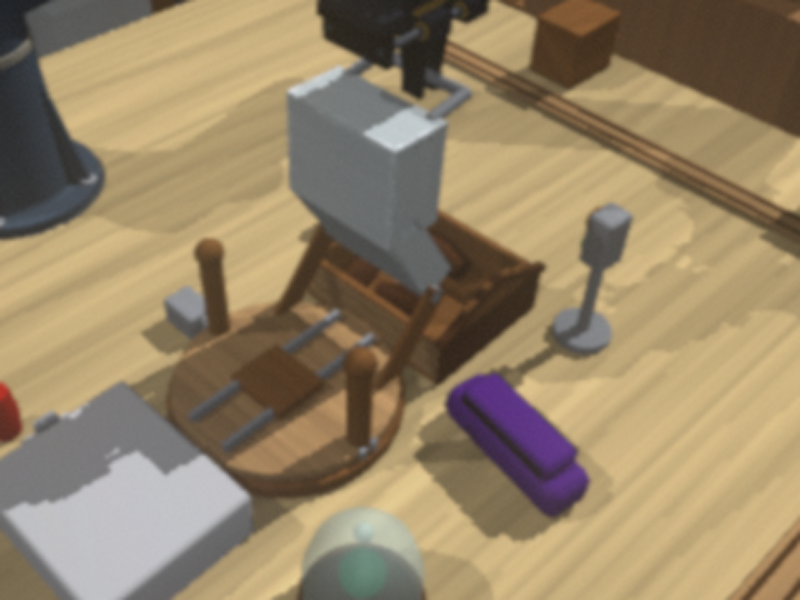

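The skip is tipped past 90°, and barrels are visible in the depot around (350–470, 270). Lowering now.

Emit:
move_arm:
  motion: "-1 0 -0.032 -0.007 0;-1 0 -0.065 -0.014 0;-1 0 -0.098 -0.019 0;-1 0 -0.131 -0.023 0;-1 0 -0.164 -0.026 0;-1 0 -0.197 -0.028 0;-1 0 -0.23 -0.029 0;-1 0 -0.264 -0.029 0;-1 0 -0.297 -0.027 0;-1 0 -0.33 -0.025 0;-1 0 -0.363 -0.021 0;-1 0 -0.396 -0.016 0"

```text
time: 13.72
position: [0.5066, 0.1267, 0.2951]
tool_rot: [-0.024, 1.0, 0.0, -0.0]
ft_force: [0.5, 0.7, 0.4]
grip_width: 0.0114
grip_force: 20.0
```

Emit:
move_arm:
  motion: "-1 0 -0.033 0.006 0;-1 0 -0.065 0.013 0;-1 0 -0.098 0.021 0;-1 0 -0.13 0.03 0;-1 0 -0.161 0.04 0;-1 0 -0.193 0.051 0;-1 0 -0.223 0.063 0;-1 0 -0.254 0.076 0;-1 0 -0.284 0.091 0;-1 0 -0.314 0.106 0;-1 0 -0.343 0.122 0;-1 0 -0.371 0.139 0"

```text
time: 14.72
position: [0.5099, 0.0527, 0.267]
tool_rot: [-0.024, 1.0, 0.0, -0.001]
ft_force: [-1.6, -0.2, -0.3]
grip_width: 0.0113
grip_force: 20.0
```

```bash
python3 - <<'E'
from h import *
p,d=snap('top','top4'); a=cv2.resize(p[90:290,140:350,::-1],(400,380),interpolation=cv2.INTER_CUBIC)
p,d=snap('scene','scene4'); b=cv2.resize(p[120:260,190:340,::-1],(400,380),interpolation=cv2.INTER_CUBIC)
cv2.imwrite('pics/both4.png',np.hstack([a,b]))
E
```

```text
(no output)
```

View pics/both4.png

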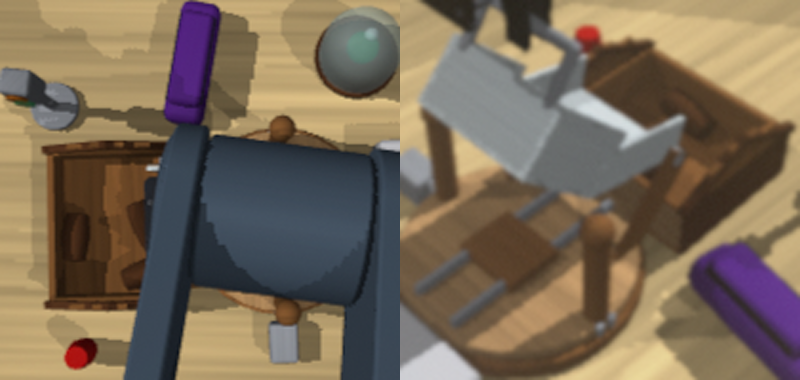

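The top view shows all three barrels in the depot at about (75,238), (137,222) and (132,275). I'll lower the rest of the way.

Emit:
move_arm:
  motion: "-1 0 -0.028 0.018 0;-1 0 -0.055 0.037 0;-1 0 -0.082 0.057 0;-1 0 -0.108 0.078 0;-1 0 -0.133 0.099 0;-1 0 -0.157 0.122 0;-1 0 -0.181 0.145 0;-1 0 -0.204 0.169 0;-1 0 -0.226 0.194 0;-1 0 -0.248 0.22 0;-1 0 -0.268 0.246 0;-1 0 -0.288 0.273 0"

```text
time: 15.82
position: [0.5129, -0.0046, 0.2123]
tool_rot: [-0.024, 1.0, 0.0, -0.0]
ft_force: [-4.5, 0.3, -1.2]
grip_width: 0.0114
grip_force: 20.0
```

Emit:
move_arm:
  motion: "-1 0 -0.019 0.028 0;-1 0 -0.036 0.056 0;-1 0 -0.053 0.084 0;-1 0 -0.069 0.114 0;-1 0 -0.084 0.143 0;-1 0 -0.098 0.174 0;-1 0 -0.11 0.204 0;-1 0 -0.122 0.235 0;-1 0 -0.133 0.267 0;-1 0 -0.143 0.299 0;-1 0 -0.151 0.331 0;-1 0 -0.157 0.355 0"

```text
time: 16.82
position: [0.5149, -0.0355, 0.1418]
tool_rot: [-0.024, 1.0, 0.0, 0.0]
ft_force: [-7.6, 7.7, 30.4]
grip_width: 0.0111
grip_force: 20.0
```

Emit:
move_arm:
  motion: "-1 0 0 0.005 0;-1 0 0 0.01 0;-1 0 0 0.01 0;-1 0 0 0.01 0"

```text
time: 17.15
position: [0.5151, -0.0354, 0.1418]
tool_rot: [-0.024, 1.0, -0.0, 0.001]
ft_force: [-8.2, 2.6, 14.5]
grip_width: 0.0117
grip_force: 20.0
```

Skip is seated on its rest (upward reaction at contact). Release and withdraw.

Emit:
move_arm:
  motion: "-0.6 0 0 0 0;-0.2 0 0 0 0;0.4 0 0 0 0;0.4 0 0 0 0;0.4 0 0 0 0;0.4 0 0 0 0;0.4 0 0 0 0;0.4 0 0 -0.1 0;0.4 0 0 -0.25 0;0.4 0 0 -0.4 0;0.4 0 0 -0.6 0;0.4 0 0 -0.7 0"

```text
time: 18.15
position: [0.5164, -0.0361, 0.2839]
tool_rot: [-0.024, 1.0, -0.001, 0.003]
ft_force: [1.7, -0.7, 0.0]
grip_width: 0.061
grip_force: 0.0
```

Emit:
move_arm:
  motion: "0.4 0 -0.2 -0.1 0;0.4 0 -0.4 -0.1 0;0.4 0 -0.6 -0.1 0;0.4 0 -0.8 -0.1 0;0.4 0 -1 -0.1 0;0.4 0 -1 -0.1 0;0.4 0 -1 -0.1 0;0.4 0 -1 -0.1 0;0.4 0 -1 -0.1 0"

```text
time: 18.9
position: [0.524, -0.2341, 0.2997]
tool_rot: [-0.025, 1.0, 0.001, -0.0]
ft_force: [-0.1, -0.3, -0.4]
grip_width: 0.061
grip_force: 0.0
```

```bash
python3 - <<'E'
from h import *
p,d=snap('top','top5'); a=cv2.resize(p[80:290,140:370,::-1],(400,365),interpolation=cv2.INTER_CUBIC)
p,d=snap('scene','scene5'); b=cv2.resize(p[110:310,150:370,::-1],(400,365),interpolation=cv2.INTER_CUBIC)
cv2.imwrite('pics/both5.png',np.hstack([a,b]))
E
```

```text
(no output)
```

View pics/both5.png

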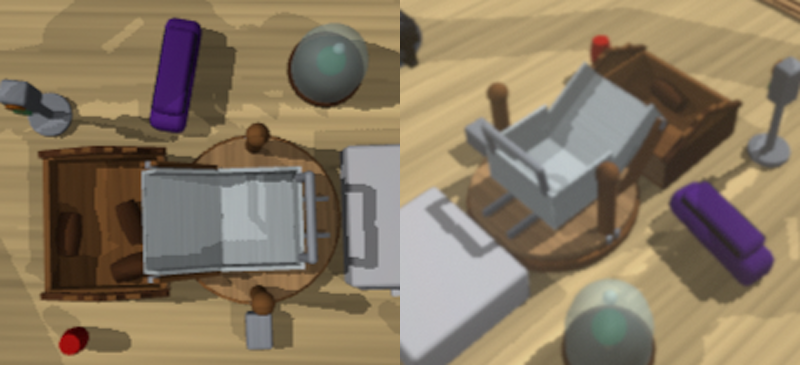

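The skip is upright and empty, aligned with the depot. Three barrels lie in the depot, and the monorail car, dome and lamp are unmoved.

```bash
python3 -c "
from rig import robot
print(robot.hand_in())"
```

```text
the job is handed in; nothing more can be done
None
```

The job is handed in at about 19 s: the turntable is in the depot notch, all three barrels are in the depot, the skip is back upright, and the monorail car, dome and lamp are where they stood.

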